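Sort two stencil scrapers into their rack bays

ROBOT

A 6-joint arm with a two-finger parallel gripper is mounted at the origin on a cart in front of the work surface, level with it; the furniture and walls round the work are solid. World frame = base frame: x ahead of the robot, y to its left, z up, the work surface at z = 0. Lengths are in m, angles in rad, forces in N, time in s.
With the tool pointing down it reaches from about 0.3 to 0.875 m from the base axis. Payload 6.4 kg.
Tool frame: the origin (TCP) lies midway between the tips of the shut fingers; the grasp point (between the pads) lies 19 mm behind it (r.grip_point_offset is the distance from the TCP to the grasp point, in m); z points along the fingers, y is the line along which they close (so a half turn about z gives the same grasp; the last joint's range is limited). The gripper opens to 85 mm and grips with 20 to 120 N. Pads are 22 mm wide; open, the fingers measure 114 mm over their backs; the gripper's body (76 mm by 85 mm) begins 54 mm behind the grasp point. The pads swing forward as they close: fully open they stand 13 mm farther back than shut.
Start: joints at [0.911, 0.181, 1.607, -0, 1.354, -0.206], TCP at [0.252, 0.517, 0.231] pointing down, gripper open.
Joint ranges: [-2.99, 2.99], [-0.89, 2.07], [0.3, 2.58], [-1.14, 4.28], [0, 2.63], [-3.12, 3.12]. Speed limits (rad/s): [2.57, 2.57, 3.01, 3.14, 3.14, 3.14].

INTERFACE

Orientations are given as a unit quaternion [w, x, y, z].
In Python, from station import state, optics, workorder, r gives the robot as it stands.
- The arm moves only by the tool drive_tool, never from a script. Its argument "series" is a list that holds one entry, the list of rows, each a list of 5 numbers: the shift along the tool's x, y, z in m, then the turn about the tool's z in degrees, then the closure, from 0 (fully open) to 1 (shut). A call has exactly 10 rows; each row is the pose to reach, as a shift and turn from the pose commanded when the call began, along the tool's axes at that moment; what a row does not reach only later rows make up. A row lasts 1/12 s, in which the tool goes at most 41.7 mm and 7.16 degrees, less where a joint would pass 70% of its speed; a pose out of reach is approached as far as the arm can. A call with a gripper value outside its range is refused whole. The fingers move at their own pace and stop on an object; "squeeze" is the grip in N (left out, the last holds). Time passes only in rows, so rows that repeat a pose let the fingers close, or fill a call up. It gives the time, the measured TCP pose, the force, the opening and the grip force at its end, in the units of the state.
- state(): the state, without advancing time (a new reading comes with each control period).
- optics.get_image(name): name is "side" or "top"; returns the picture (480x640x3 uint8, red, green, blue); there is no depth.
- optics.camera_info(name): a dict with "fx", "fy", "cx", "cy" (pixels), "origin" and "attitude" of the camera in the world. Camera axes: x right, y down, z forward; pixel columns grow to the right and rows downward; lengths in m; the calibration is good to about 2 mm. A picture is of the moment at which its call begins. camera_info takes no time and is no camera call.
- workorder.finish_job(): hands the job in; it is judged then, once.
The state is a dict: "t": time; "qpos": joint angles; "joint_vel": joint speeds; "joint_efforts": joint torques, N m; "ee_pos": TCP position; "tcp_rot": TCP orientation; "ft_force": force on the tool from outside, world axes, zero at the start; "wrist_torque": the same for the moment, N m; "gripper_width": opening from 0.0 (shut) to 1.0 (fully open); "finger_force": force on a finger pad.
Only numpy, scipy, OpenCV 4.12 (cv2) and the standard library are available. Lean on these libraries where they do the work, as an engineer would, in place of code of your own. Each camera call takes 0.05 s, during which the arm holds its last target. There are 200 camera calls.

TASK

The narrow scraper has been put into the wide bay of the scraper rack by mistake. Move it to the narrow bay and slide the wide scraper from the bench into the wide bay, each blade under the bay's side lips and pushed fully home against the back stop, handle towards you; let go of both and leave the other things on the bench where they are.

Things in the scene. Friction and masses are not known exactly. Their poses are not given: they have to be found in the camera images.
- rack: low grey and aluminium rack fixed to the bench, 90 deep, 173 wide, 58 mm high: two flat bays side by side, open towards the robot, floors 40 mm above the bench, the front 25 mm a bare apron without lips. Origin on the bench; +x into the bays, wide bay at y = +42 mm, narrow bay at y = -42 mm. Before each bay a 10 mm wide tongue, level with the floor, runs on 42 mm to -x as a rest under the handle; fingers pass beside it
- wide_home (a point): wide bay: middle of the foot of its back stop, on the bay's floor. +x points into the bay, y across, z up. 76 mm wide between the walls; the level floor runs 80 mm forward (-x) from here. Lips 8 mm broad at both sides (60 mm open between them), 7.5 mm above the floor, reach from the stop to 55 mm before it. A blade fully home has its front edge here
- narrow_home (a point): narrow bay: middle of the foot of its back stop, on the bay's floor. +x points into the bay, y across, z up. 46 mm wide between the walls; the level floor runs 80 mm forward (-x) from here. Lips 8 mm broad at both sides (30 mm open between them), 7.5 mm above the floor, reach from the stop to 55 mm before it. A blade fully home has its front edge here
- narrow_scraper_grip (a point): centre of the narrow scraper's handle, half-way up its 28 mm height; the straight black handle is 80 long and 26 mm wide (along y: grasp it there). +x runs along the tool from handle to blade, z up. The point is 14 mm above the flat underside and 110 mm behind the blade's front edge. At the start it lies loose in the wide bay (narrow enough to be drawn or lifted out), handle sticking out at the front.
- narrow_scraper_tip (a point): middle of the front edge of the narrow scraper's blade, at its underside; axes as for the handle; 110 mm ahead (+x) of and 14 mm below the handle centre. The steel blade is 70 long, 40 wide, 3 mm thick; a clamping strip 10 mm high crosses its last 8 mm before the handle
- narrow_scraper: the narrow scraper as a whole: a flat hand tool 150 mm long, about 120 g, blade flush with the handle's underside so that it lies flat; it balances 16 mm ahead of the handle centre; origin on its underside, 35 mm ahead (+x) of the handle centre; axes as for the handle
- wide_scraper_grip (a point): centre of the wide scraper's handle, half-way up its 28 mm height; the straight black handle is 80 long and 26 mm wide (along y: grasp it there). +x runs along the tool from handle to blade, z up. The point is 14 mm above the flat underside and 110 mm behind the blade's front edge. It lies on the bench at the start.
- wide_scraper_tip (a point): middle of the front edge of the wide scraper's blade, at its underside; axes as for the handle; 110 mm ahead (+x) of and 14 mm below the handle centre. The steel blade is 70 long, 70 wide, 3 mm thick; a clamping strip 10 mm high crosses its last 8 mm before the handle
- wide_scraper: the wide scraper as a whole: a flat hand tool 150 mm long, about 140 g, blade flush with the handle's underside so that it lies flat; it balances 16 mm ahead of the handle centre; origin on its underside, 35 mm ahead (+x) of the handle centre; axes as for the handle
- paste_jar: white jar with green lid, diameter 53, height 42 mm, standing loose on the bench at the right, behind the iron holder; to be left alone. Origin at the centre of its underside

How it is judged:
On the way, in this order (a step that is already met when the one before it is completed fails the run):
1. the narrow scraper is out of the wide bay ((x of narrow_scraper_tip in the frame of wide_home below -0.07 m or z of narrow_scraper_tip in the frame of wide_home above 0.03 m or y of narrow_scraper_tip in the frame of wide_home below -0.06 m)), for 0.1 s.
2. one scraper is fully home in its own bay (((x of narrow_scraper_tip in the frame of narrow_home above -0.01 m and y of narrow_scraper_tip in the frame of narrow_home between -0.01 and 0.01 m and z of narrow_scraper_tip in the frame of narrow_home between -0.004 and 0.006 m and angle between the x axis of narrow_scraper_tip and the x axis of narrow_home, either way round below 0.2 rad and angle between narrow_scraper_tip's own z axis and vertical below 0.12 rad) or (x of wide_scraper_tip in the frame of wide_home above -0.01 m and y of wide_scraper_tip in the frame of wide_home between -0.01 and 0.01 m and z of wide_scraper_tip in the frame of wide_home between -0.004 and 0.006 m and angle between the x axis of wide_scraper_tip and the x axis of wide_home, either way round below 0.2 rad and angle between wide_scraper_tip's own z axis and vertical below 0.12 rad))), for 0.2 s.
At the end, for the whole second after the job is handed in: Both scrapers lie at rest in their own bays (narrow in narrow, wide in wide): front edge of the blade within 10 mm of the back stop and 10 mm of the bay's middle, blade on the bay floor (-4 to +6 mm), in line with the bay within 0.2 rad and level within 0.12 rad (x of narrow_scraper_tip in the frame of narrow_home above -0.01 m and y of narrow_scraper_tip in the frame of narrow_home between -0.01 and 0.01 m and z of narrow_scraper_tip in the frame of narrow_home between -0.004 and 0.006 m and angle between the x axis of narrow_scraper_tip and the x axis of narrow_home, either way round below 0.2 rad and angle between each of narrow_scraper_tip, wide_scraper_tip's own z axis and vertical below 0.12 rad and x of wide_scraper_tip in the frame of wide_home above -0.01 m and y of wide_scraper_tip in the frame of wide_home between -0.01 and 0.01 m and z of wide_scraper_tip in the frame of wide_home between -0.004 and 0.006 m and angle between the x axis of wide_scraper_tip and the x axis of wide_home, either way round below 0.2 rad and linear speed of each of narrow_scraper, wide_scraper below 0.02 m/s); the robot touches nothing.
It fails at once if the paste jar is pushed more than 30 mm from its place (distance of paste_jar from where it was at the start of the episode above 0.03 m).
It also fails if it takes over 61 s, if anything falls off the work surface, if the arm or the gripper's body presses on something with over 40 N, if the wrist force passes 120 N, or if a joint passes its speed limit or range.

## Working session

There is one attempt and no reset: what is moved stays moved. The work goes in short steps, Python scripts to look and compute and a tool call to move; the robot and the scene stay as the last step left them, time stands still between calls to the robot, and variables do not carry over. Pictures are saved under pics/ and viewed, at most 10 in all, crops included, and the job is handed in when it is done.

Besides the shell and the picture viewer there is one more tool, called after "Emit:" as name(argument=value, ...) on one line, values as JSON. drive_tool: Moves the arm, as the interface text tells. Its arguments: {"type":"object","properties":{"series":{"type":"array","items":{"type":"array","items":{"type":"array","items":{"type":"number"}}}},"squeeze":{"type":"number"}},"required":["series"]}

```bash
mkdir -p pics; ls; python3 - <<'E'
from station import state, optics, workorder, r
import cv2
s=state(); print({k:s[k] for k in('t','ee_pos','tcp_rot','gripper_width','ft_force')}, r.grip_point_offset)
for n in('side','top'):
    print(n,optics.camera_info(n)); cv2.imwrite(f'pics/{n}0.png',optics.get_image(n)[:,:,::-1])
E
```

```text
pics
{'t': 0.0, 'ee_pos': array([0.25170564, 0.51637677, 0.23038493]), 'tcp_rot': array([-3.68297822e-04,  2.24958523e-01,  9.74367955e-01, -7.84052138e-04]), 'gripper_width': 1.0014648899339735, 'ft_force': array([-0.04371987, -0.34941077,  0.50010438])} 0.0187
side {'fx': 620.81242471313, 'fy': 620.81242471313, 'cx': 318.48029157112194, 'cy': 233.0105288104457, 'origin': array([0.33147744, 1.09924709, 0.40786357]), 'attitude': array([ 0.06918353, -0.10791637,  0.827714  , -0.54631239])}
top {'fx': 445.77711593873323, 'fy': 445.77711593873323, 'cx': 311.7524228489511, 'cy': 246.30847652597475, 'origin': array([0.42851827, 0.31074836, 0.92632593]), 'attitude': array([-0.04155769,  0.70902728, -0.70259985,  0.04366598])}
```

View pics/top0.png

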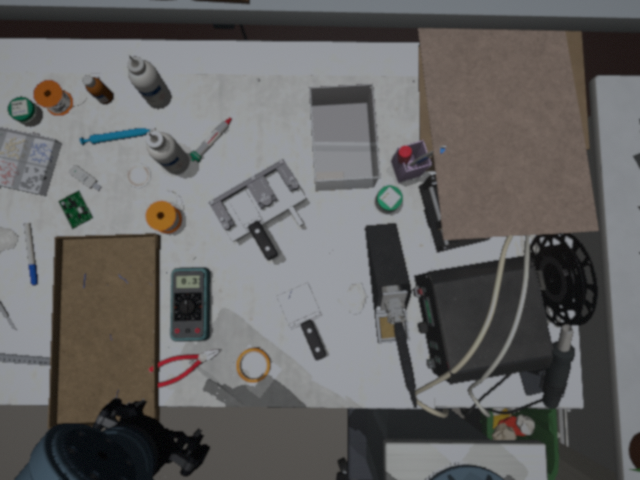

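View pics/side0.png

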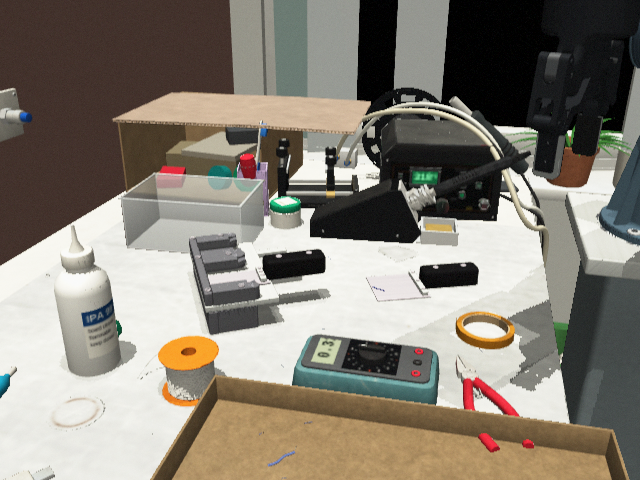

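The top view shows the rack at about (260,200) with the narrow scraper's handle at about (263,240). The wide scraper has its handle at (314,340) and its blade at (298,305). I'll zoom in on both.

```bash
python3 - <<'E'
import cv2
a=cv2.imread('pics/top0.png')[145:365,200:345]
b=cv2.resize(a[:125,:],None,fx=4.8,fy=4.8,interpolation=cv2.INTER_CUBIC)
cv2.imwrite('pics/c1.png',b)
c=cv2.resize(a[125:,60:],None,fx=6,fy=6,interpolation=cv2.INTER_CUBIC)
cv2.imwrite('pics/c2.png',c);print(b.shape,c.shape)
E
```

```text
(600, 696, 3) (570, 510, 3)
```

View pics/c1.png

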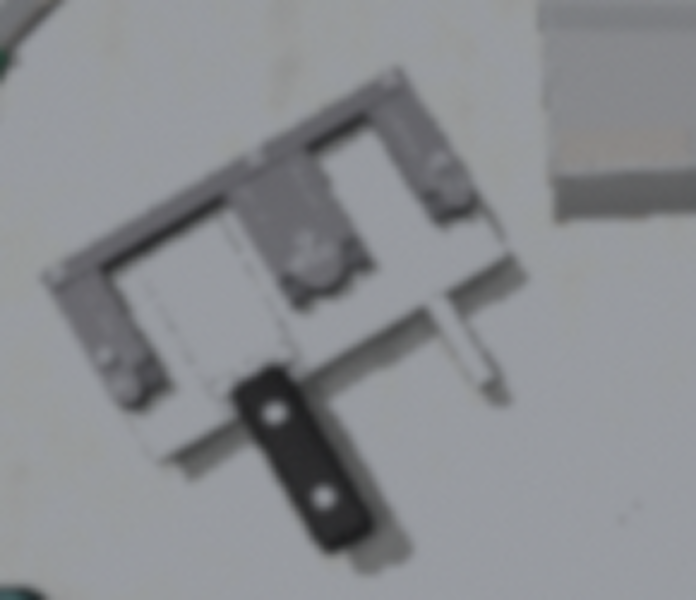

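View pics/c2.png

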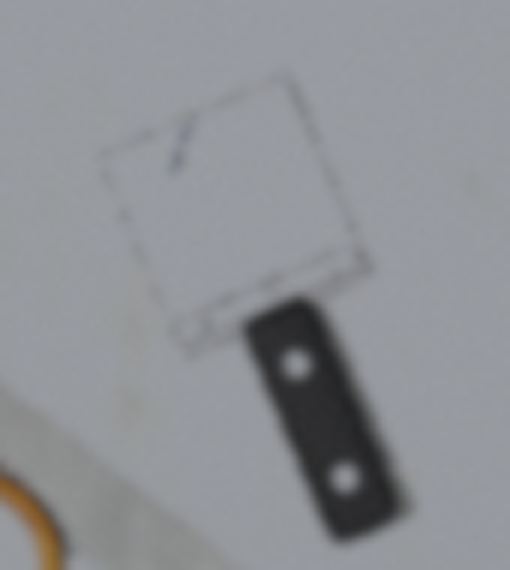

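```bash
cat > h.py <<'E'
import numpy as np
from scipy.spatial.transform import Rotation as R
from scipy.optimize import least_squares
def rot(q): return R.from_quat(np.r_[q[1:],q[0]])
def pix(ci,P):
    p=rot(ci['attitude']).inv().apply(np.atleast_2d(P)-ci['origin'])
    return np.c_[ci['fx']*p[:,0]/p[:,2]+ci['cx'],ci['fy']*p[:,1]/p[:,2]+ci['cy']]
def fit(ci,M,uv,x0,z0=0):
    "planar pose x,y,yaw of model points M seen at uv"
    M=np.array(M,float);f=lambda p:np.c_[M[:,:2]@np.array([[np.cos(p[2]),np.sin(p[2])],[-np.sin(p[2]),np.cos(p[2])]])+p[:2],M[:,2]+z0]
    s=least_squares(lambda p:(pix(ci,f(p))-uv).ravel(),x0)
    return s.x,np.round(s.fun.reshape(-1,2),1)
E
cat > m.py <<'E'
from h import *
from station import optics
ci=optics.camera_info('top')
c=lambda a,s,o:(np.array(a,float)+.5)/s-.5+o
o1=np.array([200,145]);o2=np.array([260,270])
m=1e-3
rk=fit(ci,np.array([[45,86.5,58],[45,-86.5,58],[-45,86.5,40],[-45,-86.5,40],[-87,-42,40]])*m,c([[43,275],[397,68],[160,463],[512,252],[485,387]],4.8,o1),[.5,.4,.5])
H=np.array([[40,13,14],[40,-13,14],[-40,-13,14],[-40,13,14]])*m
ns=fit(ci,H,c([[232,388],[290,365],[375,525],[328,553]],4.8,o1),[.4,.4,.5],.054)
B=np.array([[110,35,-11],[110,-35,-11],[40,35,-4],[40,-35,-4]])*m
ws=fit(ci,np.r_[H,B],c([[245,325],[310,297],[408,510],[340,542],[102,155],[288,75],[190,350],[368,268]],6,o2),[.25,.3,.4],.014)
for n,v in zip(('rack','narrow','wide'),(rk,ns,ws)): print(n,v[0][:2].round(4),np.degrees(v[0][2]).round(1),v[1].tolist())
x,y,a=rk[0];d=np.array([np.cos(a),np.sin(a)]);l=np.array([-d[1],d[0]])
for n,s in(('wide',1),('narrow',-1)):print(n,'home',(rk[0][:2]+.035*d+s*.042*l).round(4),'grip',(rk[0][:2]-.075*d+s*.042*l).round(4))
print('narrow rel rack',((ns[0][:2]-rk[0][:2])@np.c_[d,l]).round(4))
E
python3 m.py
```

```text
rack [0.6284 0.4169] 32.5 [[0.1, 0.4], [0.7, -1.2], [0.5, 0.5], [0.4, -0.2], [-1.7, 0.4]]
narrow [0.5443 0.4027] 29.7 [[-0.2, -0.1], [-0.6, -1.7], [1.4, 0.5], [-0.6, 1.2]]
wide [0.3516 0.3025] 24.6 [[-0.6, -0.2], [0.5, -1.0], [0.7, 1.0], [0.0, 1.2], [-0.1, 0.4], [0.0, -0.2], [-1.2, -0.4], [0.7, -1.0]]
wide home [0.6353 0.4711] grip [0.5426 0.412 ]
narrow home [0.6805 0.4002] grip [0.5877 0.3411]
narrow rel rack [-0.0785  0.0333]
```

```bash
cat >> h.py <<'E'
def go(x,y,z,deg):
    "shift in tool axes and turn to bring TCP to x,y,z with scraper direction deg (tool x = -d)"
    from station import state
    s=state();q=rot(s['tcp_rot']);X=q.as_matrix()[:,0]
    yaw=np.degrees(np.arctan2(X[1],X[0]))
    t=-((deg+180-yaw+180)%360-180)
    print('t',round(s['t'],2),'pos',s['ee_pos'].round(4),'dir',round((yaw-180)%360,2),'tilt z',q.as_matrix()[:,2].round(4),'w',round(s['gripper_width'],3),'F',s['ft_force'].round(1))
    print('shift',(q.inv().apply(np.array([x,y,z])-s['ee_pos'])*1e3).round(1),'turn',round(t,1))
E
python3 -c "
from h import *
go(.5443,.4027,.11,30.3)"
```

```text
t 0.1 pos [0.2517 0.5164 0.2305] dir 334.0 tilt z [-0.001  -0.0013 -1.    ] w 1.002 F [-0.4 -0.1  0.7]
shift [-312.8   26.3  120.3] turn -56.3
```

Emit:
drive_tool(series=[[[-40, 3, 0, -7, 0], [-0.08, 0.006, 0.02, -14, 0], [-0.12, 0.01, 0.04, -21, 0], [-0.16, 0.013, 0.06, -28, 0], [-0.2, 0.016, 0.08, -35, 0], [-0.24, 0.02, 0.1, -42, 0], [-0.28, 0.023, 0.12, -49, 0], [-0.313, 0.026, 0.12, -56, 0], [-0.313, 0.026, 0.12, -56, 0], [-0.313, 0.026, 0.12, -56, 0]]], squeeze=60)

```text
t: 0.93
ee_pos: [0.5471, 0.4004, 0.1094]
tcp_rot: [-0.001, -0.256, 0.967, -0.0]
ft_force: [-0.9, 0.0, 0.6]
gripper_width: 1.0
finger_force: 0.0
```

My first row had -40 (millimetres) where it should have been -0.04 m. The speed cap absorbed it and the arm arrived as intended. Next I'll check the fits by overlaying the models on the side picture.

```bash
cat > ov.py <<'E'
from h import *
import cv2
m=1e-3
def box(x0,x1,y0,y1,z):return np.array([[x0,y0,z],[x1,y0,z],[x1,y1,z],[x0,y1,z]])*m
def world(P,p):
    c,s=np.cos(p[2]),np.sin(p[2]);return np.c_[P[:,:2]@np.array([[c,s],[-s,c]])+p[:2],P[:,2]]
def draw(img,ci,P,p,col,k,o):
    uv=(pix(ci,world(P,p))+.5-o)*k
    cv2.polylines(img,[np.round(uv*16).astype(int)],True,col,1,cv2.LINE_AA,4)
RACK=[box(-45,45,-86.5,86.5,40),box(35,45,-86.5,86.5,58),box(-87,-45,-47,-37,40),box(-20,35,12,72,47.5),box(-20,35,-57,-27,47.5)]
def handle(z):return [box(-40,40,-13,13,z+28)]
E
python3 - <<'E'
from ov import *
from station import optics
ci=optics.camera_info('side');a=cv2.imread('pics/side0.png');k=4;o=np.array([180,225])
img=cv2.resize(a[225:350,180:360],None,fx=k,fy=k,interpolation=cv2.INTER_CUBIC)
r=[.6284,.4169,np.radians(31.7)]
for P in RACK: draw(img,ci,P,r,(0,0,255),k,o)
draw(img,ci,handle(40)[0],[.5443,.4027,np.radians(29.7)],(0,255,255),k,o)
cv2.imwrite('pics/ov1.png',img)
E
```

```text
(no output)
```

View pics/ov1.png

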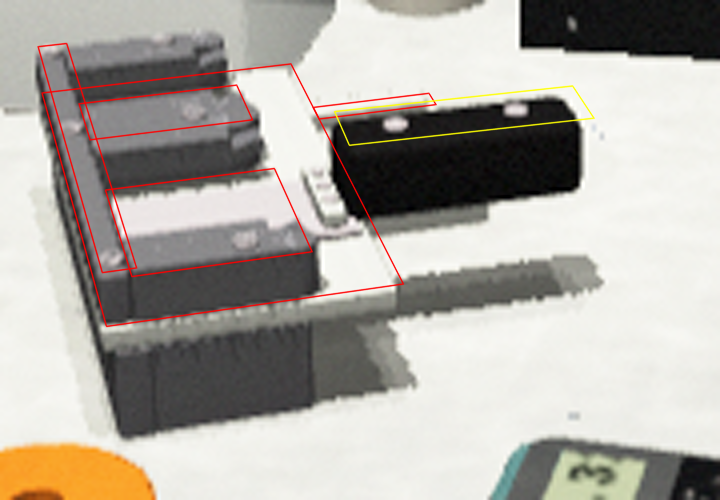

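The rack overlay fits to within about 1–2 mm. The handle lies about 3 mm farther in along its axis than I had estimated (image left edge about 335 against 350), so the blade is already home against the stop.

```bash
python3 -c "
from h import *
go(.546,.4037,.041,30.2)"
```

```text
t 0.93 pos [0.5471 0.4004 0.1094] dir 29.71 tilt z [-0.0015 -0.0013 -1.    ] w 1.0 F [-0.9  0.   0.6]
shift [-0.8  3.4 68.4] turn -0.5
```

Emit:
drive_tool(series=[[[-0.001, 0.003, 0.03, 0, 0], [-0.001, 0.003, 0.055, 0, 0], [-0.001, 0.003, 0.068, 0, 0], [-0.001, 0.003, 0.068, 0, 0.3], [-0.001, 0.003, 0.068, 0, 0.8], [-0.001, 0.003, 0.068, 0, 0.8], [-0.001, 0.003, 0.068, 0, 0.8], [-0.001, 0.003, 0.068, 0, 0.8], [-0.001, 0.003, 0.068, 0, 0.8], [-0.001, 0.003, 0.068, 0, 0.8]]], squeeze=60)

```text
t: 1.77
ee_pos: [0.5453, 0.4068, 0.0456]
tcp_rot: [0.002, -0.259, 0.966, 0.0]
ft_force: [-1.2, -0.8, 6.6]
gripper_width: 0.294
finger_force: 60.3
```

Emit:
drive_tool(series=[[[0, 0, -0.002, 0, 0.8], [0.015, 0, -0.002, 0, 0.8], [0.03, 0, -0.002, 0, 0.8], [0.045, 0, -0.002, 0, 0.8], [0.06, 0, -0.002, 0, 0.8], [0.075, 0, -0.002, 0, 0.8], [0.09, 0, -0.002, 0, 0.8], [0.09, 0, -0.02, 0, 0.8], [0.09, 0, -0.03, 0, 0.8], [0.09, 0, -0.03, 0, 0.8]]])

```text
t: 2.6
ee_pos: [0.4683, 0.3621, 0.0763]
tcp_rot: [0.003, -0.259, 0.966, 0.001]
ft_force: [0.3, -0.6, -0.6]
gripper_width: 0.289
finger_force: 59.2
```

```bash
python3 - <<'E'
from h import *
from station import optics
import cv2
go(.5877-.075*np.cos(np.radians(31.7)),.3411-.075*np.sin(np.radians(31.7)),.075,31.7)
a=optics.get_image('side');cv2.imwrite('pics/s2.png',a[:,:,::-1])
E
```

```text
t 2.6 pos [0.4683 0.3621 0.0763] dir 30.0 tilt z [ 0.0049  0.0025 -1.    ] w 0.289 F [ 0.3 -0.6 -0.6]
shift [-17.9 -80.1   1.4] turn -1.7
```

View pics/s2.png

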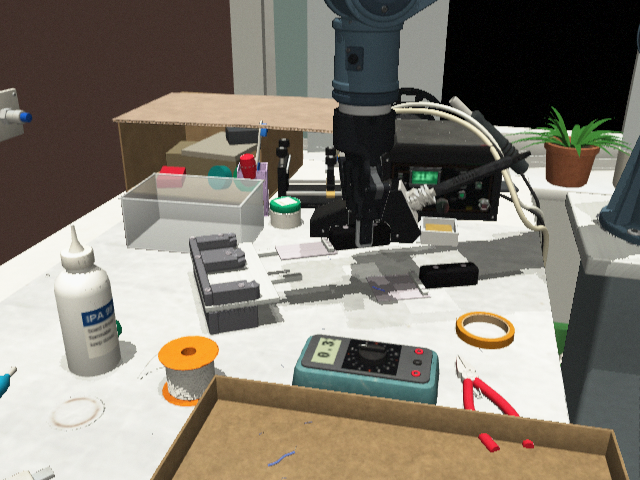

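Emit:
drive_tool(series=[[[0, -0.02, 0, -1.7, 0.8], [0, -0.05, 0, -1.7, 0.8], [0, -0.08, 0, -1.7, 0.8], [-0.01, -0.08, 0, -1.7, 0.8], [-0.01, -0.08, 0.01, -1.7, 0.8], [-0.01, -0.08, 0.015, -1.7, 0.8], [-0.01, -0.08, 0.015, -1.7, 0.8], [-0.01, -0.08, 0.015, -1.7, 0.8], [-0.01, -0.08, 0.015, -1.7, 0.8], [-0.01, -0.08, 0.015, -1.7, 0.8]]])

```text
t: 3.48
ee_pos: [0.5144, 0.2973, 0.0583]
tcp_rot: [-0.0, -0.274, 0.962, 0.0]
ft_force: [0.5, 0.2, -0.7]
gripper_width: 0.294
finger_force: 59.3
```

```bash
python3 - <<'E'
from ov import *
from station import optics,state
go(.5877,.3411,.0476,31.7)
s=state();p=s['ee_pos'];z=(p[2]-.0056)*1e3
ci=optics.camera_info('top');a=optics.get_image('top')[:,:,::-1];k=5;x0,y0=200,150;o=np.array([x0,y0])
cv2.imwrite('pics/top3.png',a)
img=cv2.resize(a[y0:y0+120,x0:x0+150],None,fx=k,fy=k,interpolation=cv2.INTER_CUBIC)
rk=[.6284,.4169,np.radians(31.7)]
for P in RACK: draw(img,ci,P,rk,(0,0,255),k,o)
draw(img,ci,box(40,110,-20,20,z+3),[p[0],p[1],np.radians(31.7)],(0,200,0),k,o)
cv2.imwrite('pics/ov2.png',img)
E
```

```text
t 3.48 pos [0.5144 0.2973 0.0583] dir 31.76 tilt z [-0.  0. -1.] w 0.294 F [ 0.5  0.2 -0.7]
shift [-85.3  -1.4  10.7] turn 0.1
```

View pics/ov2.png

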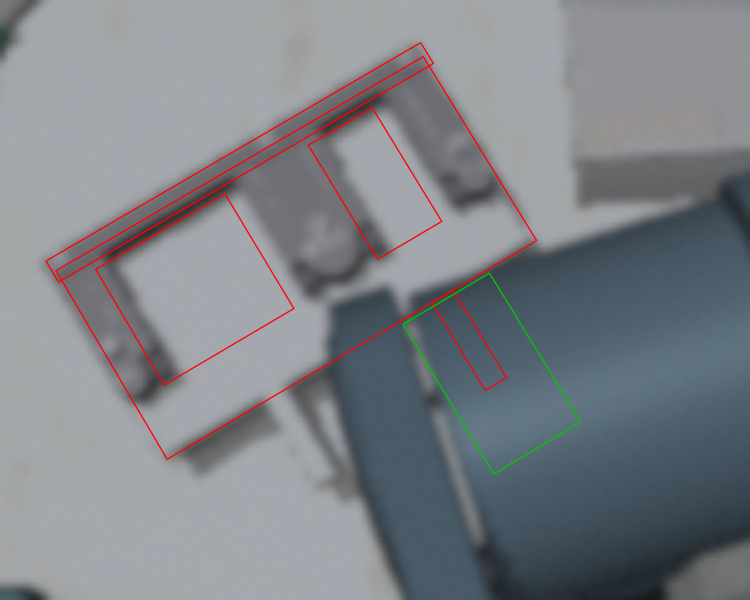

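The picture shows the bay openings about 5–7 mm to the right of my overlay. The sizes given explain this: if the outer walls are equal (14 mm), the outline spans y = +94 to -79 about the rack's origin. I'll refit on that basis.

```bash
sed -i 's/\[45,86.5,58\],\[45,-86.5,58\],\[-45,86.5,40\],\[-45,-86.5,40\]/[45,94,58],[45,-79,58],[-45,94,40],[-45,-79,40]/' m.py; sed -i 's/-86.5,86.5/-79,94/g' ov.py; python3 m.py
python3 - <<'E'
from ov import *
from station import optics
a=cv2.imread('pics/top3.png');ci=optics.camera_info('top');k=5;x0,y0=200,150;o=np.array([x0,y0])
from m import rk
img=cv2.resize(a[y0:y0+120,x0:x0+150],None,fx=k,fy=k,interpolation=cv2.INTER_CUBIC)
for P in RACK[:3]+[box(-20,35,12,72,58),box(-20,35,-57,-27,58)]: draw(img,ci,P,rk[0],(0,0,255),k,o)
cv2.imwrite('pics/ov3.png',img)
E
```

```text
rack [0.6317 0.4116] 31.8 [[-0.5, 0.1], [0.6, -0.6], [-0.6, 0.5], [-0.1, 0.6], [0.6, -0.7]]
narrow [0.5443 0.4027] 29.7 [[-0.2, -0.1], [-0.6, -1.7], [1.4, 0.5], [-0.6, 1.2]]
wide [0.3516 0.3025] 24.6 [[-0.6, -0.2], [0.5, -1.0], [0.7, 1.0], [0.0, 1.2], [-0.1, 0.4], [0.0, -0.2], [-1.2, -0.4], [0.7, -1.0]]
wide home [0.6393 0.4658] grip [0.5459 0.4078]
narrow home [0.6836 0.3944] grip [0.5901 0.3364]
narrow rel rack [-0.079   0.0386]
rack [0.6317 0.4116] 31.8 [[-0.5, 0.1], [0.6, -0.6], [-0.6, 0.5], [-0.1, 0.6], [0.6, -0.7]]
narrow [0.5443 0.4027] 29.7 [[-0.2, -0.1], [-0.6, -1.7], [1.4, 0.5], [-0.6, 1.2]]
wide [0.3516 0.3025] 24.6 [[-0.6, -0.2], [0.5, -1.0], [0.7, 1.0], [0.0, 1.2], [-0.1, 0.4], [0.0, -0.2], [-1.2, -0.4], [0.7, -1.0]]
wide home [0.6393 0.4658] grip [0.5459 0.4078]
narrow home [0.6836 0.3944] grip [0.5901 0.3364]
narrow rel rack [-0.079   0.0386]
```

View pics/ov3.png

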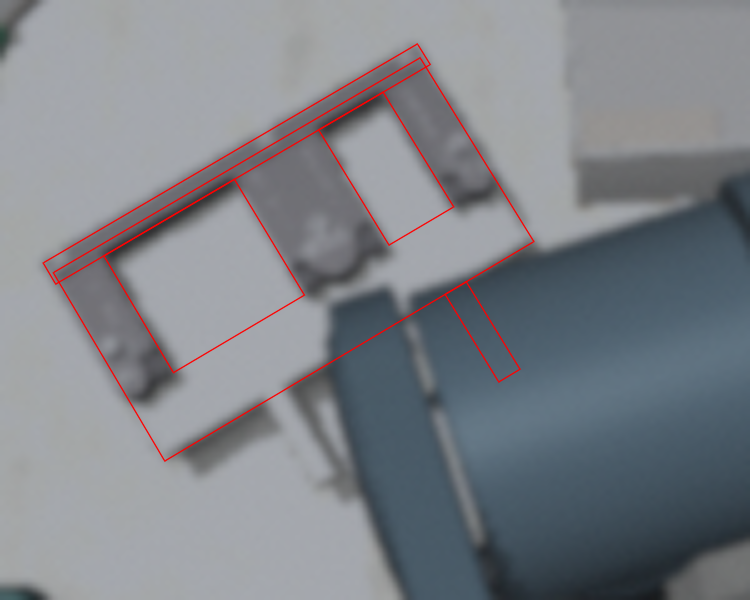

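```bash
python3 -c "
from h import *
go(.5901,.3364,.0470,31.8)"
```

```text
t 3.53 pos [0.5146 0.2973 0.0585] dir 31.75 tilt z [ 3.e-04  1.e-04 -1.e+00] w 0.289 F [-0.6  0.6 -1.9]
shift [-84.7  -6.5  11.5] turn -0.0
```

Emit:
drive_tool(series=[[[0, -0.0065, 0, 0, 0.8], [-0.01, -0.0065, 0, 0, 0.8], [-0.018, -0.0065, 0, 0, 0.8], [-0.018, -0.0065, 0.006, 0, 0.8], [-0.018, -0.0065, 0.0115, 0, 0.8], [-0.018, -0.0065, 0.0115, 0, 0.8], [-0.024, -0.0065, 0.0115, 0, 0.8], [-0.03, -0.0065, 0.0115, 0, 0.8], [-0.036, -0.0065, 0.0115, 0, 0.8], [-0.036, -0.0065, 0.0115, 0, 0.8]]])

```text
t: 4.37
ee_pos: [0.5501, 0.3108, 0.047]
tcp_rot: [0.001, -0.273, 0.962, 0.0]
ft_force: [0.8, 0.7, -2.3]
gripper_width: 0.294
finger_force: 59.4
```

```bash
python3 - <<'E'
from ov import *
from station import optics
go(.5901,.3364,.0470,31.8)
ci=optics.camera_info('side');a=optics.get_image('side')[:,:,::-1];k=4.5;o=np.array([180,215])
cv2.imwrite('pics/s4.png',cv2.resize(a[215:340,180:340],None,fx=k,fy=k,interpolation=cv2.INTER_CUBIC))
E
```

```text
t 4.37 pos [0.5501 0.3108 0.047 ] dir 31.7 tilt z [ 1.2e-03  5.0e-04 -1.0e+00] w 0.294 F [ 0.8  0.7 -2.3]
shift [-47.4   0.7   0.1] turn -0.1
```

View pics/s4.png

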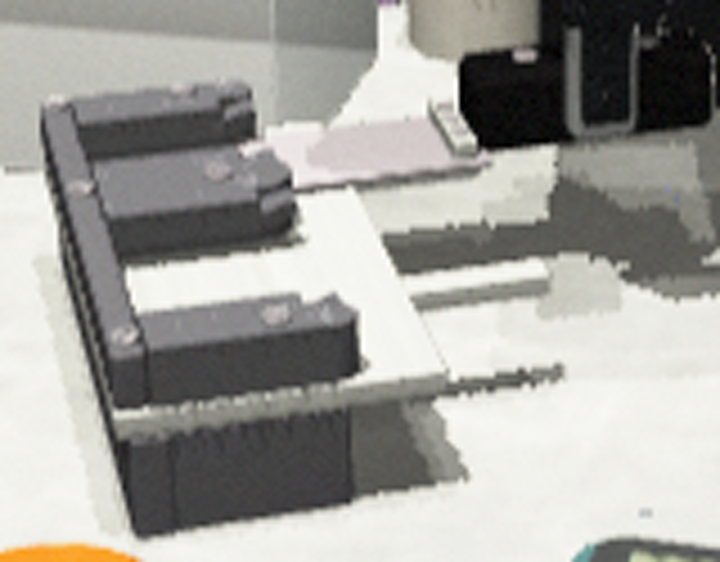

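```bash
python3 - <<'E'
from ov import *
from station import optics
ci=optics.camera_info('side')
for z in(40,42,45,50,58):
    P=box(40,110,-20,20,z+3); print(z,((pix(ci,world(P,[.5501,.3108,np.radians(31.7)]))+.5-[180,215])*4.5).round().tolist(), 'handle bottom near front', ((pix(ci,world(box(-40,40,-13,13,z),[.5501,.3108,np.radians(31.7)]))+.5-[180,215])*4.5).round().tolist()[2])
E
```

```text
40 [[451.0, 115.0], [236.0, 141.0], [258.0, 193.0], [482.0, 165.0]] handle bottom near front [476.0, 165.0]
42 [[451.0, 110.0], [235.0, 135.0], [258.0, 187.0], [482.0, 159.0]] handle bottom near front [476.0, 159.0]
45 [[451.0, 101.0], [235.0, 126.0], [257.0, 178.0], [481.0, 151.0]] handle bottom near front [476.0, 150.0]
50 [[450.0, 87.0], [234.0, 112.0], [256.0, 163.0], [481.0, 136.0]] handle bottom near front [476.0, 136.0]
58 [[450.0, 64.0], [233.0, 89.0], [255.0, 139.0], [481.0, 112.0]] handle bottom near front [475.0, 112.0]
```

The blade's near rear corner at (485,163) puts the underside at 41–42 mm, so it is entering under the lips. I'll push it in.

Emit:
drive_tool(series=[[[-0.006, 0.0005, 0, 0, 0.8], [-0.012, 0.0005, 0, 0, 0.8], [-0.018, 0.0005, 0, 0, 0.8], [-0.024, 0.0005, 0, 0, 0.8], [-0.03, 0.0005, 0, 0, 0.8], [-0.035, 0.0005, 0, 0, 0.8], [-0.04, 0.0005, 0, 0, 0.8], [-0.044, 0.0005, 0, 0, 0.8], [-0.044, 0.0005, 0.001, 0, 0.8], [-0.044, 0.0005, 0.001, 0, 0.8]]])

```text
t: 5.25
ee_pos: [0.5863, 0.3338, 0.0456]
tcp_rot: [0.0, -0.273, 0.962, 0.0]
ft_force: [0.7, 1.1, -1.0]
gripper_width: 0.291
finger_force: 59.5
```

Emit:
drive_tool(series=[[[-0.001, 0, 0, 0, 0.8], [-0.002, 0, 0, 0, 0.8], [-0.003, 0, 0, 0, 0.8], [-0.004, 0, 0, 0, 0.8], [-0.0045, 0, 0, 0, 0.8], [-0.005, 0, 0, 0, 0.8], [-0.0055, 0, 0, 0, 0.8], [-0.006, 0, 0, 0, 0.8], [-0.006, 0, 0, 0, 0.8], [-0.006, 0, 0, 0, 0.8]]])

```text
t: 6.08
ee_pos: [0.5913, 0.3369, 0.0458]
tcp_rot: [0.0, -0.273, 0.962, 0.0]
ft_force: [0.1, -0.5, -1.2]
gripper_width: 0.289
finger_force: 59.5
```

Emit:
drive_tool(series=[[[-0.0005, 0, 0, 0, 0.8], [-0.001, 0, 0, 0, 0.8], [-0.0015, 0, 0, 0, 0.8], [-0.002, 0, 0, 0, 0.8], [-0.0025, 0, 0, 0, 0.8], [-0.003, 0, 0, 0, 0.8], [-0.0035, 0, 0, 0, 0.8], [-0.004, 0, 0, 0, 0.8], [-0.004, 0, 0, 0, 0.8], [-0.004, 0, 0, 0, 0.8]]])

```text
t: 6.92
ee_pos: [0.5915, 0.3371, 0.0456]
tcp_rot: [-0.004, -0.273, 0.962, -0.001]
ft_force: [-13.7, -9.7, 10.5]
gripper_width: 0.29
finger_force: 61.0
```

Contact at the stop with about 17 N. I'll relieve the push, let go and rise.

Emit:
drive_tool(series=[[[0.003, 0, 0, 0, 0.8], [0.003, 0, 0, 0, 0.8], [0.003, 0, 0, 0, 0.4], [0.003, 0, 0, 0, 0.3], [0.003, 0, 0, 0, 0.3], [0.003, 0, 0, 0, 0.3], [0.003, 0, 0, 0, 0.2], [0.003, 0, -0.03, 0, 0.2], [0.003, 0, -0.07, 0, 0.1], [0.003, 0, -0.09, 0, 0]]])

```text
t: 7.75
ee_pos: [0.5936, 0.3381, 0.1398]
tcp_rot: [0.002, -0.273, 0.962, 0.0]
ft_force: [1.6, 0.5, 1.7]
gripper_width: 0.996
finger_force: 0.0
```

```bash
python3 -c "
from h import *
go(.3516,.3025,.09,24.6)"
```

```text
t 7.75 pos [0.5936 0.3381 0.1398] dir 31.7 tilt z [ 0.004   0.0015 -1.    ] w 0.996 F [1.6 0.5 1.7]
shift [224.8  97.   48.8] turn 7.1
```

Emit:
drive_tool(series=[[[0.035, 0.016, 0, 2, 0], [0.07, 0.032, 0, 4, 0], [0.105, 0.048, 0, 6, 0], [0.14, 0.062, 0, 7, 0], [0.175, 0.077, 0.02, 7, 0], [0.205, 0.089, 0.035, 7, 0], [0.225, 0.097, 0.049, 7, 0], [0.225, 0.097, 0.049, 7, 0], [0.225, 0.097, 0.049, 7, 0], [0.225, 0.097, 0.049, 7, 0]]])

```text
t: 8.58
ee_pos: [0.3512, 0.3024, 0.0878]
tcp_rot: [0.001, -0.214, 0.977, 0.0]
ft_force: [-0.0, 0.3, 1.1]
gripper_width: 1.001
finger_force: 0.0
```

```bash
python3 - <<'E'
from ov import *
from station import optics
go(.3516,.3025,.006,24.6)
ci=optics.camera_info('top');a=optics.get_image('top')[:,:,::-1];k=4;x0,y0=195,145;o=np.array([x0,y0])
rk=[.6317,.4116,np.radians(31.8)]
img=cv2.resize(a[y0:y0+145,x0:x0+145],None,fx=k,fy=k,interpolation=cv2.INTER_CUBIC)
g=world(box(-75,-75,-42,-42,0),rk)[0]
for P in handle(40)+[box(40,110,-20,20,43)]: draw(img,ci,P,[g[0],g[1],rk[2]],(0,0,255),k,o)
ci=optics.camera_info('side');a=optics.get_image('side')[:,:,::-1];o=np.array([340,220])
im2=cv2.resize(a[220:365,340:395+0],None,fx=k,fy=k,interpolation=cv2.INTER_CUBIC)
cv2.imwrite('pics/ov5.png',np.hstack([img,im2]))
E
```

```text
t 8.58 pos [0.3512 0.3024 0.0878] dir 24.7 tilt z [ 0.0025  0.0011 -1.    ] w 1.001 F [-0.   0.3  1.1]
shift [-0.2 -0.  81.8] turn 0.1
```

View pics/ov5.png

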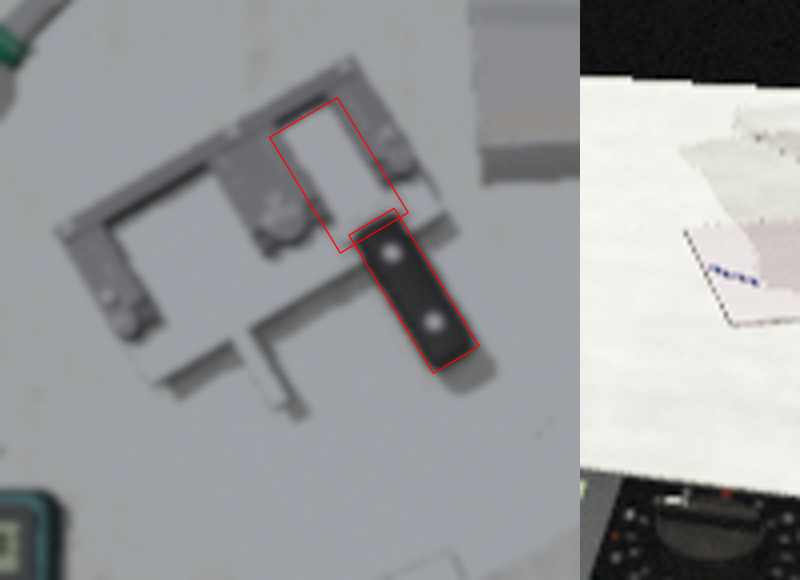

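The narrow scraper sits on its home outline (handle (350–478, 210–372) in the crop). Next, the wide scraper's grasp.

Emit:
drive_tool(series=[[[0, 0, 0.03, 0, 0], [0, 0, 0.06, 0, 0], [0, 0, 0.075, 0, 0], [0, 0, 0.082, 0, 0], [0, 0, 0.082, 0, 0.4], [0, 0, 0.082, 0, 0.8], [0, 0, 0.082, 0, 0.8], [0, 0, 0.082, 0, 0.8], [0, 0, 0.082, 0, 0.8], [0, 0, 0.082, 0, 0.8]]], squeeze=60)

```text
t: 9.52
ee_pos: [0.3509, 0.3024, 0.0062]
tcp_rot: [0.001, -0.214, 0.977, 0.0]
ft_force: [-0.3, -0.9, 8.1]
gripper_width: 0.288
finger_force: 60.6
```

```bash
python3 -c "
from h import *
go(.4780,.3657,.058,31.8)"
```

```text
t 9.52 pos [0.3509 0.3024 0.0062] dir 24.71 tilt z [ 0.0026  0.0013 -1.    ] w 0.288 F [-0.3 -0.9  8.1]
shift [-142.1    4.4  -51.4] turn -7.1
```

Emit:
drive_tool(series=[[[0, 0, -0.03, 0, 0.8], [0, 0, -0.065, 0, 0.8], [-0.02, 0.004, -0.09, -2, 0.8], [-0.05, 0.004, -0.09, -4, 0.8], [-0.08, 0.004, -0.09, -6, 0.8], [-0.11, 0.004, -0.09, -7.1, 0.8], [-0.142, 0.0044, -0.09, -7.1, 0.8], [-0.142, 0.0044, -0.07, -7.1, 0.8], [-0.142, 0.0044, -0.0515, -7.1, 0.8], [-0.142, 0.0044, -0.0515, -7.1, 0.8]]])

```text
t: 10.35
ee_pos: [0.4743, 0.3637, 0.0525]
tcp_rot: [-0.003, -0.274, 0.962, -0.001]
ft_force: [-0.7, -0.1, -2.4]
gripper_width: 0.29
finger_force: 59.5
```

```bash
python3 - <<'E'
from ov import *
from station import optics
go(.5459,.4078,.0476,31.8)
p=[.478,.3657,np.radians(31.8)]
ci=optics.camera_info('side');a=optics.get_image('side')[:,:,::-1];k=4;o=np.array([180,215])
img=cv2.resize(a[215:345,180:370],None,fx=k,fy=k,interpolation=cv2.INTER_CUBIC)
draw(img,ci,box(40,110,-35,35,55),p,(0,0,255),k,o)
cv2.imwrite('pics/s6.png',img)
E
```

```text
t 10.35 pos [0.4743 0.3637 0.0525] dir 31.79 tilt z [-0.0061 -0.003  -1.    ] w 0.29 F [-0.7 -0.1 -2.4]
shift [-84.1  -0.2   4.3] turn -0.0
```

View pics/s6.png

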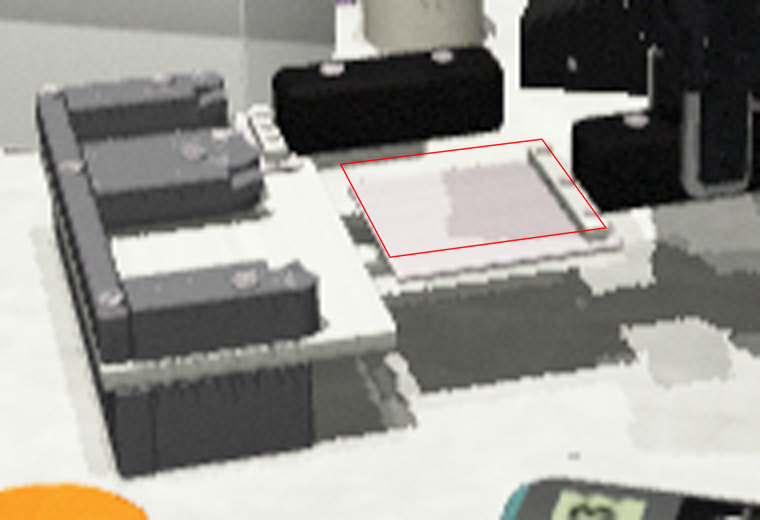

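The picture shows the blade level at about z = 0.047, in line with the wide bay, with its front near edge at (397,277). That agrees with the measured pose. I miscounted and have now viewed 11 pictures, one over the limit of 10, so I'll go on by measured poses and forces only.

Emit:
drive_tool(series=[[[0, 0, 0, 0, 0.8], [-0.008, 0, 0, 0, 0.8], [-0.016, 0, 0.002, 0, 0.8], [-0.018, 0, 0.0045, 0, 0.8], [-0.018, 0, 0.0045, 0, 0.8], [-0.023, 0, 0.0045, 0, 0.8], [-0.029, 0, 0.0045, 0, 0.8], [-0.034, 0, 0.0045, 0, 0.8], [-0.036, 0, 0.0045, 0, 0.8], [-0.036, 0, 0.0045, 0, 0.8]]])

```text
t: 11.23
ee_pos: [0.5078, 0.3842, 0.0517]
tcp_rot: [-0.0, -0.274, 0.962, 0.0]
ft_force: [0.8, -0.2, -1.1]
gripper_width: 0.293
finger_force: 59.5
```

```bash
python3 -c "
from h import *
go(.5459,.4078,.0476,31.8)"
```

```text
t 11.23 pos [0.5078 0.3842 0.0517] dir 31.8 tilt z [-1.e-04  0.e+00 -1.e+00] w 0.293 F [ 0.8 -0.2 -1.1]
shift [-44.8  -0.    4.1] turn -0.0
```

The height lagged: z is 51.7 mm, so the underside is at about 45.5 mm, too close to the lips. I'll back off, lower and enter again.

Emit:
drive_tool(series=[[[0.01, 0, 0, 0, 0.8], [0.02, 0, 0, 0, 0.8], [0.02, 0, 0.002, 0, 0.8], [0.02, 0, 0.004, 0, 0.8], [0.02, 0, 0.004, 0, 0.8], [0.02, 0, 0.004, 0, 0.8], [0.02, 0, 0.004, 0, 0.8], [0.02, 0, 0.004, 0, 0.8], [0.02, 0, 0.004, 0, 0.8], [0.02, 0, 0.004, 0, 0.8]]])

```text
t: 12.07
ee_pos: [0.4906, 0.3735, 0.0478]
tcp_rot: [0.0, -0.274, 0.962, 0.0]
ft_force: [0.1, -0.1, -0.9]
gripper_width: 0.29
finger_force: 59.5
```

```bash
python3 -c "
from h import *
go(.5459,.4078,.0476,31.8)"
```

```text
t 12.07 pos [0.4906 0.3735 0.0478] dir 31.8 tilt z [ 2.e-04  1.e-04 -1.e+00] w 0.29 F [ 0.1 -0.1 -0.9]
shift [-65.1  -0.    0.2] turn -0.0
```

Emit:
drive_tool(series=[[[-0.005, 0, 0, 0, 0.8], [-0.01, 0, 0, 0, 0.8], [-0.015, 0, 0, 0, 0.8], [-0.02, 0, 0, 0, 0.8], [-0.025, 0, 0, 0, 0.8], [-0.03, 0, 0, 0, 0.8], [-0.035, 0, 0, 0, 0.8], [-0.04, 0, 0, 0, 0.8], [-0.04, 0, 0, 0, 0.8], [-0.04, 0, 0, 0, 0.8]]])

```text
t: 12.9
ee_pos: [0.5246, 0.3946, 0.0477]
tcp_rot: [-0.0, -0.274, 0.962, -0.0]
ft_force: [0.2, -1.1, -1.3]
gripper_width: 0.29
finger_force: 59.5
```

Emit:
drive_tool(series=[[[-0.004, 0, 0, 0, 0.8], [-0.008, 0, 0, 0, 0.8], [-0.012, 0, 0, 0, 0.8], [-0.016, 0, 0, 0, 0.8], [-0.019, 0, 0, 0, 0.8], [-0.021, 0, 0, 0, 0.8], [-0.022, 0, 0.001, 0, 0.8], [-0.023, 0, 0.001, 0, 0.8], [-0.023, 0, 0.0015, 0, 0.8], [-0.023, 0, 0.0015, 0, 0.8]]])

```text
t: 13.73
ee_pos: [0.544, 0.4067, 0.0464]
tcp_rot: [0.0, -0.274, 0.962, 0.0]
ft_force: [-0.5, -0.2, -0.6]
gripper_width: 0.292
finger_force: 59.7
```

Emit:
drive_tool(series=[[[-0.001, 0, 0, 0, 0.8], [-0.002, 0, 0, 0, 0.8], [-0.003, 0, 0, 0, 0.8], [-0.0035, 0, 0, 0, 0.8], [-0.004, 0, 0, 0, 0.8], [-0.0045, 0, 0, 0, 0.8], [-0.005, 0, 0, 0, 0.8], [-0.0055, 0, 0, 0, 0.8], [-0.006, 0, 0, 0, 0.8], [-0.006, 0, 0, 0, 0.8]]])

```text
t: 14.57
ee_pos: [0.5453, 0.4077, 0.0462]
tcp_rot: [-0.005, -0.274, 0.962, -0.001]
ft_force: [-17.2, -11.6, 13.2]
gripper_width: 0.291
finger_force: 61.4
```

Contact at the stop with 21 N, at the nominal home position. I'll relieve the push, let go and rise.

Emit:
drive_tool(series=[[[0.004, 0, 0, 0, 0.8], [0.004, 0, 0, 0, 0.8], [0.004, 0, 0, 0, 0.4], [0.004, 0, 0, 0, 0.3], [0.004, 0, 0, 0, 0.3], [0.004, 0, 0, 0, 0.3], [0.004, 0, 0, 0, 0.2], [0.004, 0, -0.03, 0, 0.2], [0.004, 0, -0.07, 0, 0.2], [0.004, 0, -0.11, 0, 0.2]]])

```text
t: 15.4
ee_pos: [0.5446, 0.4071, 0.1558]
tcp_rot: [-0.002, -0.274, 0.962, -0.0]
ft_force: [1.5, 0.8, 0.3]
gripper_width: 0.8
finger_force: 0.0
```

Emit:
drive_tool(series=[[[0.03, 0, -0.02, 0, 0.2], [0.07, 0, -0.04, 0, 0.2], [0.11, 0, -0.06, 0, 0.2], [0.15, 0, -0.08, 0, 0.2], [0.19, 0, -0.08, 0, 0.2], [0.22, 0, -0.08, 0, 0.2], [0.22, 0, -0.08, 0, 0.2], [0.22, 0, -0.08, 0, 0.2], [0.22, 0, -0.08, 0, 0.2], [0.22, 0, -0.08, 0, 0.2]]])

```text
t: 16.23
ee_pos: [0.3598, 0.2923, 0.2368]
tcp_rot: [0.001, -0.274, 0.962, 0.0]
ft_force: [0.5, 0.1, -0.3]
gripper_width: 0.796
finger_force: 0.0
```

```bash
python3 - <<'E'
from ov import *
from station import optics
ci=optics.camera_info('top');a=optics.get_image('top')
cv2.imwrite('pics/final.png',a[:,:,::-1])
rk=[.6317,.4116,np.radians(31.8)]
g=a.max(2)
g[:,:]=g
for n,y in(('wide',42),('narrow',-42)):
    c=world(box(-75,-75,y,y,68),rk)[0];u=pix(ci,world(handle(40)[0],[c[0],c[1],rk[2]]))
    roi=np.zeros(g.shape,np.uint8);cv2.fillConvexPoly(roi,cv2.convexHull(u.astype(np.float32)).astype(int),1);roi=cv2.dilate(roi,np.ones((13,13)))
    m=((g<75)&(roi>0)).astype(np.uint8)
    N,lab,st,_=cv2.connectedComponentsWithStats(m);i=1+st[1:,4].argmax()
    r=cv2.minAreaRect(np.argwhere(lab==i)[:,::-1].astype(np.float32))
    e=cv2.minAreaRect(u.astype(np.float32))
    print(n,'seen',np.round(r[0],1),np.round(r[1],1),round(r[2],1),'expected',np.round(e[0],1),np.round(e[1],1),round(e[2],1))
E
```

```text
wide seen [262.8 239.3] [40.8 16.1] 56.3 expected [260.9 239.1] [40.7 13.5] 59.1
narrow seen [298.5 217.8] [40.2 14.4] 56.3 expected [297.9 217. ] [40.6 13.3] 58.6
```

Both handles show at their home places, within 1–2 px, and some of that is shadow.

```bash
python3 -c "
from station import workorder
print(workorder.finish_job())"
```

```text
the job is handed in; nothing more can be done
None
```

Both scrapers were pushed against the back stops of their own bays and released, and the job was handed in at about 16 s with no verdict returned; I viewed 11 pictures, one over the limit of 10.

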